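# Shut the dry block's cover and switch the heating on

## Robot

A 7-joint arm with a two-finger parallel gripper is mounted at the origin on a cart in front of the work surface, level with it; the furniture and walls round the work are solid. World frame = base frame: x ahead of the robot, y to its left, z up, the work surface at z = 0. Lengths are in m, angles in degrees, forces in N, time in s.
With the tool pointing down it reaches from about 0.425 to 0.875 m from the base axis. Payload 4.7 kg.
Tool frame: the origin (TCP) lies at the very end of the fingers, on their centre line; the grasp point (between the pads) lies 19 mm behind it; z points along the fingers, y is the line along which they close (so a half turn about z gives the same grasp; the last joint's range is limited). The gripper opens to 87 mm and grips with 3 to 60 N. Pads are 19 mm wide; open, the fingers measure 117 mm over their backs; the gripper's body (75 mm by 190 mm) begins 51 mm behind the grasp point.
Start: joints at [-67.546, 18.392, -4.016, 83.108, 1.295, 78.541, -3.26], TCP at [0.24, 0.604, 0.223] pointing down, gripper open.
Joint ranges: [-163.93, 163.93], [-17.29, 119.83], [-79.2, 71.16], [3.27, 140.29], [-89.18, 269.18], [5.43, 117.66], [-154.24, 154.24]. Speed limits (degrees/s): [147.25, 147.25, 180, 180, 180, 180, 180].

## Interface

Orientations are given as [roll, pitch, yaw] about the fixed x, y, z axes, in that order (R = Rz(yaw) Ry(pitch) Rx(roll)).
In Python, from cell import get_obs, eyes, env gives the robot as it stands.
- The arm moves only by the tool servo_tool, never from a script. Its argument "series" is a list that holds one entry, the list of rows, each a list of 7 numbers: the shift along the tool's x, y, z in units of 300 mm (1.0 is 300 mm), then the turn, a rotation vector about the tool's x, y, z in units of pi rad (1.0 is pi rad), then the opening, from 0 (shut) to 1 (fully open). In form: [[[tx, ty, tz, wx, wy, wz, gripper], ...]]. A call has 1 to 12 rows; each row is the pose to reach, as a shift and turn from the pose commanded when the call began, along the tool's axes at that moment, turning the shorter way round; what a row does not reach only later rows make up. A row lasts 1/12 s, in which the tool goes at most 41.7 mm and 7.16 degrees, less where a joint would pass 70% of its speed; a pose out of reach is approached as far as the arm can. A call with a number of a shift or a turn outside -1 to 1 is refused whole. A call with a gripper value outside its range is refused whole. The fingers move at their own pace and stop on an object; "grip_force" is the grip in N (left out, the last holds). Time passes only in rows, so rows that repeat a pose let the fingers close. It gives the time, the measured TCP pose, the force, the opening and the grip force at its end, in the units of the state.
- get_obs(): the state, without advancing time (a new reading comes with each control period).
- eyes.read_camera(name): name is "scene" or "top" or "wrist"; returns a dict with "frame" (384x512x3 uint8, red, green, blue), "depth" (384x512 float32, m along the optical axis (not along the pixel's ray), 0 where there is no reading), "fx", "fy", "cx", "cy" (pixels), "origin" and "rotation" of the camera in the world; the wrist camera has in their place "mount" (4x4, takes a point from camera to tool coordinates, whose origin is the TCP and whose axes are the flange's). Camera axes: x right, y down, z forward; pixel columns grow to the right and rows downward; lengths in m; the calibration is good to about 2 mm. A picture is of the moment at which its call begins: read the wrist's pose just before it.
- env.sign_off(): hands the job in; it is judged then, once.
The state is a dict: "time_s": time; "qpos": joint angles; "joint_velocities": joint speeds; "effort": joint torques, N m; "tool_pos": TCP position; "tool_rot": TCP orientation; "force": force on the tool from outside, world axes, zero at the start; "wrist_torque": the same for the moment, N m; "grip_width": finger opening in m; "grasp_force": force on a finger pad.
Only numpy, scipy, OpenCV 4.12 (cv2) and the standard library are available. Lean on these libraries where they do the work, as an engineer would, in place of code of your own. Each camera call takes 0.05 s, during which the arm holds its last target. There are 200 camera calls.

## Task

The dry-block heater is loaded and its temperature dial is already set; start it. With the fingertips, gently push the raised rear cover fully shut, then press the upper half of the red rocker switch on the heater's front fully in, so that the heating is on, and withdraw. Grasp nothing, and leave the dial, the orange strip rack in the heater and everything else on the table as it stands.

Things in the scene. Friction and masses are not known exactly. Their poses are not given: they have to be found in the camera images.
- dry_block: Dry-block heater: black top, cream sides, 155 mm deep (x), 174 wide (y), 97 high, fixed. Origin: centre of its underside; x from control panel to back, y to the left as one looks at the panel, z up. Panel at x = -59 mm, the black top's rim reaches x = -62. On the panel: red rocker left, lit display, round black dial right. Strip rack in the top's front slot (x -38 to -7), hinged cover behind it.
- dry_block_cover (a joint): Black hinged cover over the rear half, rad: 0 = shut flat, 1.36 = wide open (nearly upright). A stiff hinge holds it wherever it is left. It starts raised, at 0.55 to 1.0.
- cover_hinge (a point): Middle of the cover's hinge line, along the heater's y at x = 18 mm, 85 mm above the table. From it the cover reaches 51 mm towards the heater's back (+x) when shut and leans up and back when raised; 140 mm wide (y -70 to 70), 7 mm thick, with a small lip at the middle of its free edge.
- cover_top (a point): Centre of the cover's upper surface (turns with it), 25 mm from the hinge line; 83 mm above the table when shut. Pressing straight down on the cover 15 to 22 mm behind the hinge line (about 6 N at 30 mm/s, less when slower) swings it shut.
- dry_block_rocker (a joint): Red rocker switch, rad: 0 = off (upper half stands out), 0.244 = on (upper half fully in). It starts off and stays where it is left. Its pivot runs along the heater's y, 40 mm above the table, 3 mm behind its outer face.
- rocker_upper (a point): Centre of the upper half of the red rocker's outer face, 44 mm above the table, 9 mm proud of the rim of the black top. Rocker 12.5 mm wide, from 31 to 49 mm above the table. Its upper half goes in towards the heater's +x with about 3 N; the upper edge travels 2.3 mm. Press only above its middle (what also bears on the lower half blocks it).
- dial_rim (a point): Point on the rim of the round black temperature dial (24 mm diameter, 14 mm proud of the panel, its axis 90 mm to the right of the rocker, 40 mm above the table). The dial turns easily; it must stay as set.
- strip_rack: Orange strip rack with eight capped tubes, 28 x 120 mm, 37 mm high, loose, standing in the heater's front slot; its tube caps reach 123 mm above the table. Origin: centre of its underside.
- jar_black: Reagent jar with black cap, 43 mm diameter, 72 mm high, loose, upright to the left of the heater. Origin: centre of its underside.
- jar_spare: Reagent jar with black cap, 43 mm diameter, 72 mm high, loose, upright to the right of the heater. Origin: centre of its underside.
- blue_vial: Small tube with blue cap, 17 mm diameter, 50 mm high, loose, upright to the right of the heater. Origin: centre of its underside.
- tip_box: Green pipette-tip box with clear lid, 84 x 101 mm, 62 mm high, loose, well to the right of the heater. Origin: centre of its underside.
- black_strip: Black eight-well strip block, 26 x 130 mm, 31 mm high, loose, well to the right of the heater. Origin: centre of its underside.
Not all that is in view belongs to the job. There is more than one size of the strip_rack; the one meant has the size given above.

How it is judged:
By the outcome, as a careful person would: the job done as asked, in the order asked, and still so for the second after the job is handed in, with the robot touching nothing.
It also fails if it takes over 58 s, if anything falls off the work surface, if the arm or the gripper's body presses on something with over 40 N, if the wrist force passes 120 N, or if a joint passes its speed limit or range.

## Working session

There is one attempt and no reset: what is moved stays moved. The work goes in short steps, Python scripts to look and compute and a tool call to move; the robot and the scene stay as the last step left them, time stands still between calls to the robot, and variables do not carry over. Pictures are saved under pics/ and viewed, at most 10 in all, crops included, and the job is handed in when it is done.

Besides the shell and the picture viewer there is one more tool, called after "Emit:" by a JSON object that holds its "name" and its "arguments". servo_tool: Moves the arm, as the interface text tells. Shifts and turns lie within -1 to 1; 1 stands for 300 mm of shift or pi rad of turn. Its arguments: {"type":"object","properties":{"series":{"type":"array"},"grip_force":{"type":"number"}},"required":["series"]}

```bash
mkdir -p pics; cat > h.py <<'E'
import numpy as np, cv2
from cell import get_obs, eyes, env
from scipy.spatial.transform import Rotation as R
def cam(n):
    o=get_obs(); c=eyes.read_camera(n)
    if n=="wrist":
        T=np.eye(4); T[:3,:3]=R.from_euler('xyz',o['tool_rot'],degrees=True).as_matrix(); T[:3,3]=o['tool_pos']
        M=T@np.array(c['mount']); c['origin']=M[:3,3]; c['rotation']=M[:3,:3]
    c['origin']=np.array(c['origin']); c['rotation']=np.array(c['rotation']); return c
def pts(c):
    d=c['depth']; v,u=np.mgrid[:d.shape[0],:d.shape[1]]
    p=np.stack([(u-c['cx'])/c['fx']*d,(v-c['cy'])/c['fy']*d,d],-1)
    return p@c['rotation'].T+c['origin']
def ray(c,u,v,z):
    r=c['rotation']@np.array([(u-c['cx'])/c['fx'],(v-c['cy'])/c['fy'],1]); o=c['origin']
    return o+r*(z-o[2])/r[2]
def save(n,img): cv2.imwrite('pics/'+n,img[:,:,::-1])
E
python3 - <<'E'
from h import *
print(get_obs())
a=cam('scene');b=cam('top')
print(a['origin'],b['origin'])
save('a.png',np.vstack([a['frame'],b['frame']])[:, :]) if 0 else save('a.png',cv2.resize(np.hstack([a['frame'],b['frame']]),(800,300)))
save('top.png',b['frame']);save('scene.png',a['frame'])
E
```

```text
{'time_s': 0.0, 'qpos': array([-67.54454899,  18.4400281 ,  -4.0166839 ,  83.17546529,
         1.2959274 ,  78.54088119,  -3.26026877]), 'joint_velocities': array([-0.00432438, -0.05494912, -0.00737299,  0.01250967, -0.04494179,
        0.00104626, -0.03041203]), 'effort': array([ 2.70492337e-04, -4.91297328e+01, -4.03658794e-01, -3.12519264e+01,
       -6.37376332e-02,  4.42310655e-02,  1.81386049e-04]), 'tool_pos': array([0.23961751, 0.6036186 , 0.22144577]), 'tool_rot': array([-1.79888927e+02,  6.32754854e-03,  1.58355327e+02]), 'force': array([-0.12723913, -0.4952382 ,  0.9552744 ]), 'wrist_torque': array([ 0.09795104,  0.01929422, -0.00026322]), 'grasp_force': 0.0, 'grip_width': 0.08695179661178831}
[ 0.23285499 -0.5120281   0.6994424 ] [0.52803002 0.00521865 1.04024378]
```

View pics/top.png

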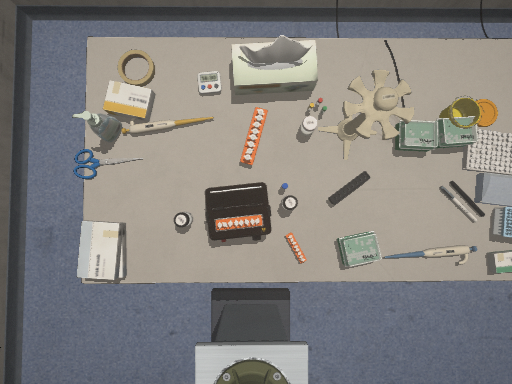

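View pics/scene.png

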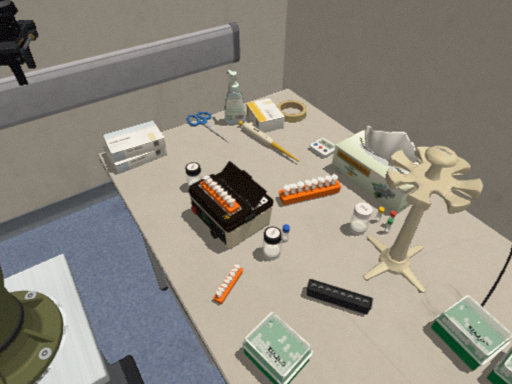

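The only heater is the black box at top (238,212), scene (230,203), with its panel facing the robot. The strip rack in it is at top (239,223). The orange decoys, at top (254,135) and (296,247), stand loose on the table. Next I'll measure the heater's pose.

```bash
python3 - <<'E'
from h import *
b=cam('top');P=pts(b);z=P[...,2]
sub=np.zeros(z.shape,bool);sub[175:250,198:278]=1
m=sub&(z>.075)&(z<.106)
q=P[m];print(len(q),np.percentile(q[:,2],[5,50,95]))
r=cv2.minAreaRect((q[:,:2]*1000).astype(np.float32));print('top rect',r)
hsv=cv2.cvtColor(b['frame'],cv2.COLOR_RGB2HSV)
o=sub&(hsv[...,0]<14)&(hsv[...,1]>170)&(hsv[...,2]>120)
q2=P[o];print('rack',len(q2),q2.mean(0),cv2.minAreaRect((q2[:,:2]*1000).astype(np.float32)))
hi=sub&(z>.106);print('hi',len(P[hi]),P[hi].min(0),P[hi].max(0))
for v in range(180,246,3): print(v,[tuple(np.round(P[v,u]*1000).astype(int)) for u in (215,238,262)])
a=cam('scene');h=cv2.cvtColor(a['frame'],cv2.COLOR_RGB2HSV)
f=a['frame'][150:250,175:285];save('crop.png',cv2.resize(f,(770,700)[:1]+(600,) if 0 else (660,600),interpolation=cv2.INTER_CUBIC))
E
```

```text
Traceback (most recent call last):
  File "h.py", line 13, in pts
    return p@c['rotation'].T+c['origin']
           ~~~~~~~~~~~~~~~~~^~~~~~~~~~~~
ValueError: operands could not be broadcast together with shapes (384,512) (3,)
```

```bash
sed -i "s/c\['rotation'\]=np.array(c\['rotation'\]); return c/r=np.array(c['rotation']); c['rotation']=r if r.ndim==2 else R.from_euler('xyz',r,degrees=True).as_matrix(); return c/" h.py; python3 - <<'E'
from h import *
b=cam('top');print(b['rotation'])
P=pts(b);z=P[...,2];print('table z',z[260,160],P[260,160])
sub=np.zeros(z.shape,bool);sub[175:250,198:278]=1
m=sub&(z>.075)&(z<.106)
q=P[m];print(len(q),np.percentile(q[:,2],[5,50,95]))
r=cv2.minAreaRect((q[:,:2]*1000).astype(np.float32));print('top rect',r)
hsv=cv2.cvtColor(b['frame'],cv2.COLOR_RGB2HSV)
o=sub&(hsv[...,0]<14)&(hsv[...,1]>170)&(hsv[...,2]>120)
q2=P[o];print('rack',len(q2),q2.mean(0),cv2.minAreaRect((q2[:,:2]*1000).astype(np.float32)))
for v in range(180,246,3): print(v,[tuple(np.round(P[v,u]*1000).astype(int).tolist()) for u in (215,238,262)])
a=cam('scene');print(a['rotation'])
f=a['frame'][150:250,175:285];save('crop.png',cv2.resize(f,(660,600),interpolation=cv2.INTER_CUBIC))
E
```

```text
[[-0.00221493 -0.99840118  0.05648175]
 [-0.99983937  0.00120647 -0.01788256]
 [ 0.01778583 -0.05651228 -0.99824347]]
table z 1.0402437825684154 [0.52803002 0.00521865 1.04024378]
2629 [0.07899922 0.09485201 0.10474043]
top rect ((531.4878540039062, 33.72978210449219), (140.04075622558594, 173.14759826660156), 6.2157673835754395)
rack 146 [0.50534014 0.03176419 0.11139596] ((507.08447265625, 31.06938934326172), (35.967464447021484, 117.31985473632812), 6.29722261428833)
180 [(620, 101, 2), (620, 35, -1), (620, -35, 0)]
183 [(612, 101, 0), (612, 35, -2), (605, -32, 81)]
186 [(603, 101, -1), (597, 32, 84), (597, -32, 83)]
189 [(589, 93, 81), (589, 32, 80), (587, -30, 111)]
192 [(579, 90, 114), (579, 31, 115), (580, -31, 106)]
195 [(572, 90, 113), (572, 31, 110), (572, -31, 104)]
198 [(564, 91, 107), (564, 32, 103), (565, -31, 93)]
201 [(557, 91, 102), (557, 32, 96), (557, -31, 88)]
204 [(549, 92, 92), (549, 32, 91), (549, -31, 84)]
207 [(541, 93, 87), (541, 32, 84), (541, -31, 95)]
210 [(533, 93, 80), (533, 32, 96), (533, -31, 96)]
213 [(526, 92, 96), (525, 32, 99), (525, -31, 96)]
216 [(518, 92, 96), (518, 32, 98), (517, -31, 98)]
219 [(510, 93, 83), (510, 32, 105), (510, -31, 98)]
222 [(502, 92, 88), (503, 31, 122), (502, -31, 87)]
225 [(494, 92, 93), (495, 31, 108), (494, -31, 85)]
228 [(487, 91, 100), (486, 32, 91), (486, -31, 99)]
231 [(479, 92, 96), (479, 32, 94), (478, -31, 96)]
234 [(471, 92, 93), (471, 32, 98), (470, -31, 83)]
237 [(463, 92, 95), (462, 32, 80), (456, -34, -2)]
240 [(448, 100, 0), (448, 35, -4), (448, -34, 1)]
243 [(439, 100, -2), (439, 35, -2), (439, -34, -2)]
[[ 0.8356679  -0.38299237  0.39366991]
 [-0.54922833 -0.57917254  0.60241796]
 [-0.00271868 -0.71963603 -0.69434617]]
```

View pics/crop.png

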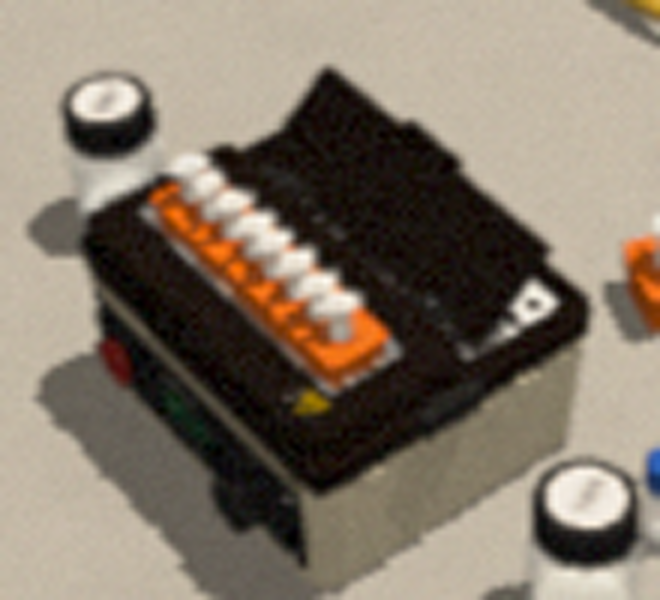

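The crop confirms it: the red rocker is at scene ≈(194,210), the dial at ≈(215,233), the cover is raised behind the rack, and the yaw is about 6°.

```bash
cat >> h.py <<'E'
TH=6.2; O=np.array([.5238,.0329])
def h2w(x,y,z,O=O,th=TH):
    c,s=np.cos(np.radians(th)),np.sin(np.radians(th)); return np.array([O[0]+c*x-s*y,O[1]+s*x+c*y,z])
def w2h(p,O=O,th=TH):
    c,s=np.cos(np.radians(th)),np.sin(np.radians(th)); d=np.array(p)[:2]-O; return np.array([c*d[0]+s*d[1],-s*d[0]+c*d[1],p[2]])
def go(p,rot=None):
    o=get_obs(); A=R.from_euler('xyz',o['tool_rot'],degrees=True)
    t=A.inv().apply(np.array(p)-o['tool_pos'])/.3
    w=np.zeros(3) if rot is None else (A.inv()*R.from_euler('xyz',rot,degrees=True)).as_rotvec()/np.pi
    print('row',np.round(t,4),np.round(w,4),'F',np.round(o['force'],1),'t',o['time_s'])
E
python3 - <<'E'
from h import *
a=cam('scene');h=cv2.cvtColor(a['frame'],cv2.COLOR_RGB2HSV)
m=((h[...,0]<8)|(h[...,0]>172))&(h[...,1]>130)&(h[...,2]>60);m[:,:180]=0;m[:195]=0;m[:,205:]=0;m[225:]=0
v,u=np.nonzero(m);print(len(u),u.mean(),v.mean()); print('rocker h',w2h(ray(a,u.mean(),v.mean(),.041)),pts(a)[m].mean(0))
b=cam('top');P=pts(b)[175:250,198:278].reshape(-1,3)
H=np.array([w2h(p) for p in P]);k=(H[:,0]>.025)&(H[:,0]<.06)&(abs(H[:,1])<.06)&(H[:,2]>.08)
for lo in range(25,66,5):
    s=(H[:,0]*1e3>lo)&(H[:,0]*1e3<lo+5)&(abs(H[:,1])<.06); print(lo,np.median(H[s,2]))
go(h2w(.037,0,.2),[180,0,186.2])
E
```

```text
19 193.78947368421052 209.3684210526316
rocker h [-0.07132935  0.05185194  0.041     ] [0.44576561 0.07255359 0.04567219]
25 0.09043392346444634
30 0.09487958599773871
35 0.09929782545405197
40 0.1036687971047009
45 0.10823846126777226
50 0.11238582203377778
55 0.11656573989381869
60 0.11365567346816563
65 0.07595385559307455
row [-1.6913 -1.3628  0.075 ] [-1.000e-04 -0.000e+00 -1.547e-01] F [-0.1  0.2 -0.3] t 0.35
```

Emit:
{"name": "servo_tool", "arguments": {"series": [[[-0.08,-0.06,0.0,0,0,-0.008,0],[-0.18,-0.14,0.0,0,0,-0.02,0],[-0.28,-0.22,0.0,0,0,-0.03,0],[-0.38,-0.3,0.0,0,0,-0.045,0],[-0.48,-0.38,0.0,0,0,-0.06,0],[-0.58,-0.46,0.0,0,0,-0.08,0],[-0.68,-0.54,0.0,0,0,-0.1,0],[-0.78,-0.62,0.0,0,0,-0.12,0],[-0.88,-0.7,0.0,0,0,-0.14,0],[-0.95,-0.76,0.0,0,0,-0.15,0],[-0.98,-0.79,0.0,0,0,-0.155,0],[-0.98,-0.79,0.0,0,0,-0.155,0]]]}}

```text
time_s: 1.35
tool_pos: [0.4277, 0.2715, 0.2229]
tool_rot: [-180.0, 0.1, -174.1]
force: [0.3, -0.9, 1.0]
grip_width: 0.015
grasp_force: 0.0
```

```bash
python3 - <<'E'
from h import *
o=get_obs();print(o['tool_pos'],o['tool_rot'],o['grip_width'])
go(h2w(.037,0,.2),[180,0,186.2])
E
```

```text
[0.4277178  0.27152835 0.22292731] [-1.79958993e+02  5.78720952e-02 -1.74114255e+02] 0.015025854327695912
row [-0.3603 -0.8233  0.0774] [-0.0002  0.0003 -0.0017] F [ 0.3 -0.9  1. ] t 1.35
```

Emit:
{"name": "servo_tool", "arguments": {"series": [[[-0.03,-0.07,0.0,0,0,0,0],[-0.07,-0.17,0.0,0,0,0,0],[-0.12,-0.28,0.0,0,0,0,0],[-0.17,-0.39,0.0,0,0,0,0],[-0.22,-0.5,0.0,0,0,0,0],[-0.27,-0.61,0.01,0,0,0,0],[-0.31,-0.71,0.02,0,0,0,0],[-0.34,-0.78,0.03,0,0,0,0],[-0.36,-0.82,0.04,0,0,-0.001,0],[-0.36,-0.823,0.05,0,0,-0.002,0],[-0.36,-0.823,0.05,0,0,-0.002,0],[-0.36,-0.823,0.05,0,0,-0.002,0]]]}}

```text
time_s: 2.35
tool_pos: [0.5593, 0.0444, 0.2072]
tool_rot: [179.9, -0.0, -173.2]
force: [-0.1, 1.1, -0.2]
grip_width: 0.0004
grasp_force: 0.0
```

```bash
python3 - <<'E'
from h import *
w=cam('wrist');save('w1.png',w['frame']);print(w['origin'],w['rotation'])
o=get_obs();print(w2h(o['tool_pos']),o['tool_rot'])
go(h2w(.037,0,.14),[180,0,186.2])
E
```

```text
[0.49359551 0.03702307 0.36997133] [[-1.18101473e-01  9.62493228e-01  2.44251568e-01]
 [ 9.93001390e-01  1.14604245e-01  2.85325380e-02]
 [-5.29891997e-04  2.45911881e-01 -9.69292044e-01]]
[0.03657635 0.00762524 0.20746522] [ 1.79934451e+02 -2.31323195e-02 -1.73205827e+02]
row [-0.0012 -0.0257  0.2249] [ 0.0004 -0.0001  0.0033] F [-0.9  0.5  0.6] t 2.4
```

View pics/w1.png

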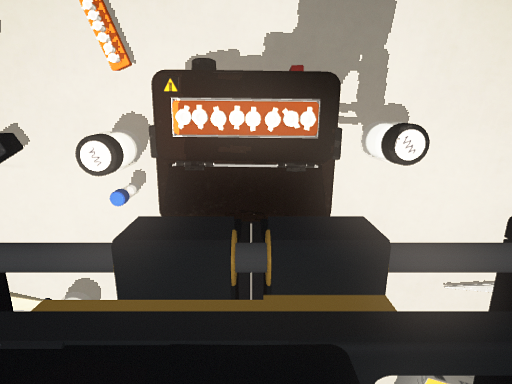

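The wrist picture shows the heater square to the tool, with the rocker's red edge at (297,70), the dial at (203,66), the hinge line at row ≈166 and the front rim at row ≈72. I'll check these against the frame.

```bash
python3 - <<'E'
from h import *
w=cam('wrist')
for n,u,v,z in [('rim L',320,71,.097),('rim R',172,71,.097),('right side',152,110,.097),('left side',340,110,.097),('hinge R',178,166,.085),('hinge L',314,166,.085),('rack TL',172,98,.097),('rack BR',319,137,.097)]:
    print(n,np.round(w2h(ray(w,u,v,z))*1e3,1))
h=cv2.cvtColor(w['frame'],cv2.COLOR_RGB2HSV);m=((h[...,0]<8)|(h[...,0]>172))&(h[...,1]>130)&(h[...,2]>60);m[:60]=0;m[76:]=0;m[:,280:320]&=True;m[:,:280]=0;m[:,320:]=0
v,u=np.nonzero(m);print(len(u),u.min(),u.max(),v.min(),v.max());print(w2h(ray(w,(u.min()+u.max())/2,v.min(),.046)),'dial',w2h(ray(w,203.5,62,.045)))
E
```

```text
rim L [-62.8  63.4  97. ]
rim R [-61.5 -57.3  97. ]
right side [-30.6 -75.6  97. ]
left side [-32.2  82.2  97. ]
hinge R [ 18.8 -58.8  85. ]
hinge L [17.4 65.7 85. ]
rack TL [-40.4 -58.3  97. ]
rack BR [-9.7 66.  97. ]
72 290 302 65 70
[-0.07419267  0.05041104  0.046     ] dial [-0.07608943 -0.03877013  0.045     ]
```

Emit:
{"name": "servo_tool", "arguments": {"series": [[[0,-0.004,0.02,0,0,0,0],[0,-0.01,0.06,0,0,0,0],[0,-0.018,0.12,0,0,0,0],[0,-0.018,0.18,0,0,0,0],[0,-0.018,0.23,0,0,0,0],[0,-0.018,0.26,0,0,0,0],[0,-0.018,0.28,0,0,0,0],[0,-0.018,0.29,0,0,0,0],[0,-0.018,0.3,0,0,0,0],[0,-0.018,0.3,0,0,0,0]]]}}

```text
time_s: 3.28
tool_pos: [0.5607, 0.0365, 0.1176]
tool_rot: [180.0, 0.0, -173.4]
force: [-0.3, -0.1, -0.0]
grip_width: 0.0005
grasp_force: 0.0
```

Emit:
{"name": "servo_tool", "arguments": {"series": [[[0,0,0.006,0,0,0,0],[0,0,0.012,0,0,0,0],[0,0,0.018,0,0,0,0],[0,0,0.024,0,0,0,0],[0,0,0.03,0,0,0,0],[0,0,0.036,0,0,0,0],[0,0,0.042,0,0,0,0],[0,0,0.048,0,0,0,0],[0,0,0.054,0,0,0,0],[0,0,0.06,0,0,0,0],[0,0,0.066,0,0,0,0],[0,0,0.072,0,0,0,0]]]}}

```text
time_s: 4.28
tool_pos: [0.5608, 0.0364, 0.0959]
tool_rot: [180.0, 0.0, -173.4]
force: [0.4, 0.3, 1.7]
grip_width: 0.0002
grasp_force: 1.1
```

Emit:
{"name": "servo_tool", "arguments": {"series": [[[0,0,0.005,0,0,0,0],[0,0,0.01,0,0,0,0],[0,0,0.015,0,0,0,0],[0,0,0.02,0,0,0,0],[0,0,0.025,0,0,0,0],[0,0,0.029,0,0,0,0],[0,0,0.032,0,0,0,0],[0,0,0.035,0,0,0,0],[0,0,0.037,0,0,0,0],[0,0,0.039,0,0,0,0],[0,0,0.041,0,0,0,0],[0,0,0.041,0,0,0,0]]]}}

```text
time_s: 5.28
tool_pos: [0.5605, 0.0364, 0.0839]
tool_rot: [180.0, -0.0, -173.4]
force: [-0.4, 0.4, 3.9]
grip_width: -0.0001
grasp_force: 2.1
```

Nearly flat; continue in small steps until a firm stop.

Emit:
{"name": "servo_tool", "arguments": {"series": [[[0,0,0.002,0,0,0,0],[0,0,0.004,0,0,0,0],[0,0,0.006,0,0,0,0],[0,0,0.008,0,0,0,0],[0,0,0.008,0,0,0,0],[0,0,0.008,0,0,0,0]]]}}

```text
time_s: 5.78
tool_pos: [0.5606, 0.0364, 0.0838]
tool_rot: [179.9, 0.0, -173.4]
force: [-6.4, 0.3, 17.5]
grip_width: 0.0005
grasp_force: 8.8
```

Firm stop at 84 mm. I'll lift straight up and check the cover.

Emit:
{"name": "servo_tool", "arguments": {"series": [[[0,0,-0.02,0,0,0,0],[0,0,-0.06,0,0,0,0],[0,0,-0.12,0,0,0,0],[0,0,-0.19,0,0,0,0],[0,0,-0.26,0,0,0,0],[0,0,-0.32,0,0,0,0],[0,0,-0.36,0,0,0,0],[0,0,-0.38,0,0,0,0],[0,0,-0.38,0,0,0,0]]]}}

```text
time_s: 6.53
tool_pos: [0.561, 0.0365, 0.1964]
tool_rot: [180.0, 0.1, -173.4]
force: [-0.6, 0.1, 0.4]
grip_width: 0.0003
grasp_force: 0.0
```

```bash
python3 - <<'E'
from h import *
def prof(P,n):
    H=(P-np.r_[O,0])@R.from_euler('z',TH,degrees=True).as_matrix(); H=H.reshape(-1,3)*1e3
    for y0,y1 in [(-60,-30),(35,65)]:
        print(n,y0,[(lo,round(float(np.median(H[s,2])),1),int(s.sum())) for lo in range(22,70,8) for s in [(H[:,0]>lo)&(H[:,0]<lo+8)&(H[:,1]>y0)&(H[:,1]<y1)&(H[:,2]>60)&(H[:,2]<130)] if s.sum()])
s=cam('scene');prof(pts(s),'scene')
w=cam('wrist');prof(pts(w),'wrist')
o=get_obs();print(w2h(o['tool_pos']),o['tool_rot'])
E
```

```text
scene -60 [(22, 82.8, 34), (30, 83.4, 32), (38, 82.6, 34), (46, 83.5, 30), (54, 83.0, 28), (62, 81.5, 29)]
scene 35 [(22, 83.1, 25), (30, 82.9, 28), (38, 82.9, 25), (46, 83.0, 27), (54, 83.2, 25), (62, 82.1, 22)]
wrist -60 [(22, 84.0, 295), (30, 84.0, 305), (38, 84.2, 284), (46, 84.0, 278), (54, 84.2, 277), (62, 84.0, 47)]
wrist 35 [(22, 83.9, 302), (30, 83.9, 295), (38, 83.9, 280), (46, 83.9, 281), (54, 83.8, 268), (62, 83.8, 28)]
[ 0.03628021 -0.00043571  0.19434   ] [-1.79996799e+02 -8.63841099e-02 -1.73380441e+02]
```

Cover is flat at 83–84 mm across its whole width, so it is shut. Next, above and in front of the panel, with a slight tilt.

Emit:
{"name": "servo_tool", "arguments": {"series": [[[0.02,0.01,0,0,0,0,0],[0.06,0.03,0,0,0,0,0],[0.11,0.05,0,0,0,0,0],[0.17,0.07,0,0,-0.01,0,0],[0.23,0.09,0,0,-0.02,0,0],[0.29,0.12,0,0,-0.03,0,0],[0.34,0.14,0,0,-0.04,0,0],[0.39,0.16,0,0,-0.05,0,0],[0.43,0.164,0,0,-0.056,0,0],[0.45,0.164,0,0,-0.056,0,0],[0.46,0.164,0,0,-0.056,0,0],[0.46,0.164,0,0,-0.056,0,0]]]}}

```text
time_s: 7.63
tool_pos: [0.4161, 0.0688, 0.1939]
tool_rot: [-179.9, 10.0, -173.4]
force: [0.9, -0.8, 0.3]
grip_width: 0.0004
grasp_force: 0.0
```

```bash
python3 - <<'E'
from h import *
o=get_obs();print(w2h(o['tool_pos']),o['tool_rot'],o['qpos'])
w=cam('wrist');save('w2.png',w['frame'])
rot=(R.from_euler('z',186.6,degrees=True)*R.from_euler('xyz',[180,0,0],degrees=True)*R.from_euler('y',-10,degrees=True)).as_euler('xyz',degrees=True)
go(h2w(-.097,.049,.045),rot)
E
```

```text
[-0.10317301  0.04733505  0.19394562] [-179.93593047    9.95670858 -173.40974471] [-18.54834486 -17.20678967   3.59210115 122.90683309   2.85843395
  64.4499258   80.54794112]
row [0.0685 0.0073 0.4932] [-0.0004  0.     -0.0004] F [-0.1  0.1  0.3] t 7.6833
```

View pics/w2.png

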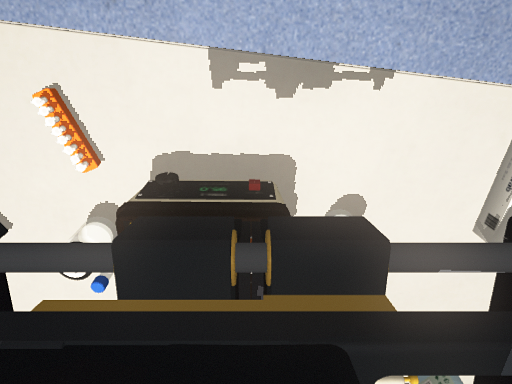

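Rocker at (254,186), in line with the closed fingers (x≈251). The dial is at (167,178), clear of them. Descending half way.

Emit:
{"name": "servo_tool", "arguments": {"series": [[[0.003,0,0.02,0,0,0,0],[0.007,0.001,0.05,0,0,0,0],[0.012,0.002,0.09,0,0,0,0],[0.018,0.003,0.13,0,0,0,0],[0.024,0.003,0.17,0,0,0,0],[0.03,0.004,0.21,0,0,0,0],[0.035,0.004,0.25,0,0,0,0],[0.039,0.004,0.28,0,0,0,0],[0.042,0.004,0.3,0,0,0,0],[0.042,0.004,0.3,0,0,0,0]]]}}

```text
time_s: 8.52
tool_pos: [0.4198, 0.0709, 0.1026]
tool_rot: [-180.0, 9.9, -173.3]
force: [0.9, 0.3, -1.0]
grip_width: 0.0003
grasp_force: 0.0
```

```bash
python3 - <<'E'
from h import *
o=get_obs();print(w2h(o['tool_pos']),o['tool_rot'],o['qpos'])
w=cam('wrist');h=cv2.cvtColor(w['frame'],cv2.COLOR_RGB2HSV);m=((h[...,0]<8)|(h[...,0]>172))&(h[...,1]>130)&(h[...,2]>60);m[:,:225]=0;m[:,285:]=0;m[:100]=0;m[215:]=0
v,u=np.nonzero(m);print(len(u),u.min(),u.max(),v.min(),v.max())
if len(u):
    for z in (.031,.04,.049): print(w2h(ray(w,u.mean(),v.mean(),z)))
go(h2w(-.092,.049,.0445))
E
```

```text
[-0.09932854  0.04903868  0.10257164] [-179.97619715    9.89474121 -173.34835444] [-19.08983671 -11.41021351   4.34001019 129.53922401   2.87874447
  52.07689543  80.31219032]Traceback (most recent call last):
  File "<stdin>", line 4, in <module>
    return umr_minimum(a, axis, None, out, keepdims, initial, where)
ValueError: zero-size array to reduction operation minimum which has no identity
```

Emit:
{"name": "servo_tool", "arguments": {"series": [[[0.001,0,0.02,0,0,0,0],[0.003,0,0.05,0,0,0,0],[0.005,0,0.08,0,0,0,0],[0.007,0,0.11,0,0,0,0],[0.009,0,0.14,0,0,0,0],[0.01,0,0.17,0,0,0,0],[0.011,0,0.185,0,0,0,0],[0.011,0,0.194,0,0,0,0],[0.011,0,0.194,0,0,0,0],[0.011,0,0.194,0,0,0,0]]]}}

```text
time_s: 9.4
tool_pos: [0.428, 0.0718, 0.0466]
tool_rot: [180.0, 10.1, -173.4]
force: [-0.0, -0.4, -0.4]
grip_width: 0.0004
grasp_force: 0.0
```

```bash
python3 - <<'E'
from h import *
o=get_obs();print(w2h(o['tool_pos']),o['tool_rot'],o['qpos'],o['force'])
s=cam('scene');save('s3.png',cv2.resize(s['frame'][140:260,140:300],(800,600),interpolation=cv2.INTER_CUBIC))
go(h2w(-.0805,.049,.0448))
E
```

```text
[-0.09105039  0.04900041  0.04658511] [ 179.99813377   10.08423911 -173.38768198] [-19.04372164  -5.54952358   4.72851733 132.0669838    2.61066035
  43.49647796  80.57786408] [-0.03001933 -0.42184998 -0.39496275]
row [-0.0326 -0.0004  0.0129] [0. 0. 0.] F [-0.3 -0.4  0.9] t 9.45
```

View pics/s3.png

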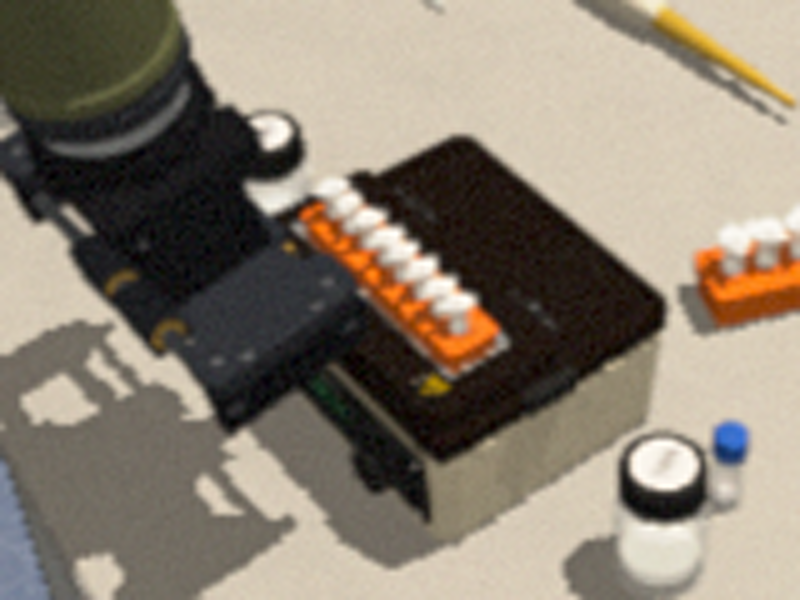

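Cover is flat. The gripper is in front of the rocker, clear of the rack and dial (crop (370,470)). Approaching and pressing slowly.

Emit:
{"name": "servo_tool", "arguments": {"series": [[[-0.003,0,0.003,0,0,0,0],[-0.006,0,0.006,0,0,0,0],[-0.01,0,0.009,0,0,0,0],[-0.014,0,0.01,0,0,0,0],[-0.018,0,0.011,0,0,0,0],[-0.022,0,0.011,0,0,0,0],[-0.025,0,0.011,0,0,0,0],[-0.027,0,0.011,0,0,0,0],[-0.029,0,0.012,0,0,0,0],[-0.031,0,0.012,0,0,0,0],[-0.031,0,0.012,0,0,0,0]]]}}

```text
time_s: 10.37
tool_pos: [0.4357, 0.0727, 0.0441]
tool_rot: [-180.0, 9.8, -173.4]
force: [-8.7, -1.0, 7.6]
grip_width: 0.0003
grasp_force: 4.7
```

```bash
python3 - <<'E'
from h import *
o=get_obs();print(w2h(o['tool_pos']),o['tool_rot'],o['force'])
E
```

```text
[-0.08324461  0.04907139  0.04411364] [-179.98838221    9.84423611 -173.37912888] [-8.74360362 -1.03004453  7.59447286]
```

Emit:
{"name": "servo_tool", "arguments": {"series": [[[0.008,0,-0.002,0,0,0,0],[0.015,0,-0.006,0,0,0,0],[0.014,0,-0.008,0,0,0,0],[0.014,0,-0.008,0,0,0,0],[0.014,0,-0.008,0,0,0,0]]]}}

```text
time_s: 10.78
tool_pos: [0.4338, 0.0725, 0.0467]
tool_rot: [180.0, 10.2, -173.4]
force: [1.5, 0.0, -0.6]
grip_width: 0.0007
grasp_force: 0.0
```

```bash
python3 - <<'E'
from h import *
o=get_obs();print(w2h(o['tool_pos']),o['tool_rot'],o['force'])
E
```

```text
[-0.08519954  0.04904439  0.04669295] [ 179.98834048   10.17184341 -173.39275872] [ 1.47850837  0.00277564 -0.59015391]
```

Emit:
{"name": "servo_tool", "arguments": {"series": [[[-0.004,0,0.001,0,0,0,0],[-0.008,0,0.001,0,0,0,0],[-0.011,0,0.002,0,0,0,0],[-0.013,0,0.002,0,0,0,0],[-0.013,0,0.002,0,0,0,0]]]}}

```text
time_s: 11.2
tool_pos: [0.4358, 0.0727, 0.0458]
tool_rot: [-180.0, 9.9, -173.4]
force: [-4.8, -0.2, 2.9]
grip_width: 0.0007
grasp_force: 2.8
```

```bash
python3 - <<'E'
from h import *
o=get_obs();print(w2h(o['tool_pos']),o['tool_rot'],o['force'])
E
```

```text
[-0.08322281  0.0490359   0.04583033] [-179.98701196    9.91180599 -173.37992465] [-4.82788166 -0.19536632  2.92025448]
```

Emit:
{"name": "servo_tool", "arguments": {"series": [[[-0.003,0,0.0,0,0,0,0],[-0.006,0,-0.001,0,0,0,0],[-0.008,0,-0.001,0,0,0,0],[-0.01,0,-0.002,0,0,0,0],[-0.01,0,-0.002,0,0,0,0]]]}}

```text
time_s: 11.62
tool_pos: [0.4362, 0.0727, 0.0458]
tool_rot: [-180.0, 9.6, -173.4]
force: [-9.9, -1.6, 3.9]
grip_width: 0.0006
grasp_force: 4.9
```

```bash
python3 - <<'E'
from h import *
o=get_obs();print(w2h(o['tool_pos']),o['tool_rot'],o['force'],o['wrist_torque'])
E
```

```text
[-0.08278385  0.04898346  0.04580869] [-179.96645314    9.62669392 -173.37196471] [-9.86111223 -1.59865247  3.93673725] [-0.09923971  2.17679693  0.08148089]
```

It stops stiffly. I'll withdraw and look at the rocker.

Emit:
{"name": "servo_tool", "arguments": {"series": [[[0.01,0,-0.002,0,0,0,0],[0.03,0,-0.004,0,0,0,0],[0.04,0,-0.02,0,0,0,0],[0.05,0,-0.06,0,0,0,0],[0.05,0,-0.12,0,0,0,0],[0.04,0,-0.19,0,0,0,0],[0.03,0,-0.27,0,0,0,0],[0.02,0,-0.35,0,0,0,0],[0.005,0,-0.42,0,0,0,0],[-0.005,0,-0.46,0,0,0,0],[-0.01,0,-0.48,0,0,0,0],[-0.01,0,-0.48,0,0,0,0]]]}}

```text
time_s: 12.62
tool_pos: [0.419, 0.0708, 0.1919]
tool_rot: [180.0, 10.3, -173.4]
force: [0.3, 0.0, -1.0]
grip_width: 0.0004
grasp_force: 0.0
```

```bash
python3 - <<'E'
from h import *
o=get_obs();print(w2h(o['tool_pos']),o['tool_rot'],o['qpos'])
w=cam('wrist');s=cam('scene')
w0=cv2.imread('pics/w2.png')[:,:,::-1];s0=cv2.imread('pics/scene.png')[:,:,::-1]
f=lambda im,r,c,h,ww:cv2.resize(im[r:r+h,c:c+ww],(400,300),interpolation=cv2.INTER_CUBIC)
save('cmp.png',np.vstack([np.hstack([f(w0,165,220,45,60),f(w['frame'],165,220,45,60)]),np.hstack([f(s0,195,178,30,40),f(s['frame'],195,178,30,40)])]))
P=pts(w)
H=(P-np.r_[O,0])@R.from_euler('z',TH,degrees=True).as_matrix()*1e3
h=cv2.cvtColor(w['frame'],cv2.COLOR_RGB2HSV);m=((h[...,0]<8)|(h[...,0]>172))&(h[...,1]>130)&(h[...,2]>60);m[:,:235]=0;m[:,275:]=0;m[:165]=0;m[205:]=0
for v in range(165,205):
    if m[v].sum()>2: print(v,m[v].sum(),np.round(np.median(H[v][m[v]],0),1))
E
```

```text
[-0.10009761  0.04904572  0.19186571] [ 179.96909263   10.33884543 -173.39858852] [-16.42311753 -16.86763786   1.71331801 122.98830123   2.14520191
  63.6454463   81.08489309]
175 10 [-74.3  51.4  34.8]
176 10 [-74.1  51.4  37.1]
177 11 [-73.6  50.9  38.5]
178 11 [-73.4  50.9  40.8]
179 10 [-73.   50.9  42.6]
180 10 [-73.1  50.9  45.4]
181 11 [-72.7  50.8  47.2]
182 11 [-72.4  50.9  49.2]
183 12 [-71.6  51.3  49.8]
184 11 [-70.6  50.9  49.8]
185 12 [-69.6  50.4  50.3]
186 11 [-68.3  50.9  49.6]
187 10 [-67.2  50.9  49.7]
```

View pics/cmp.png

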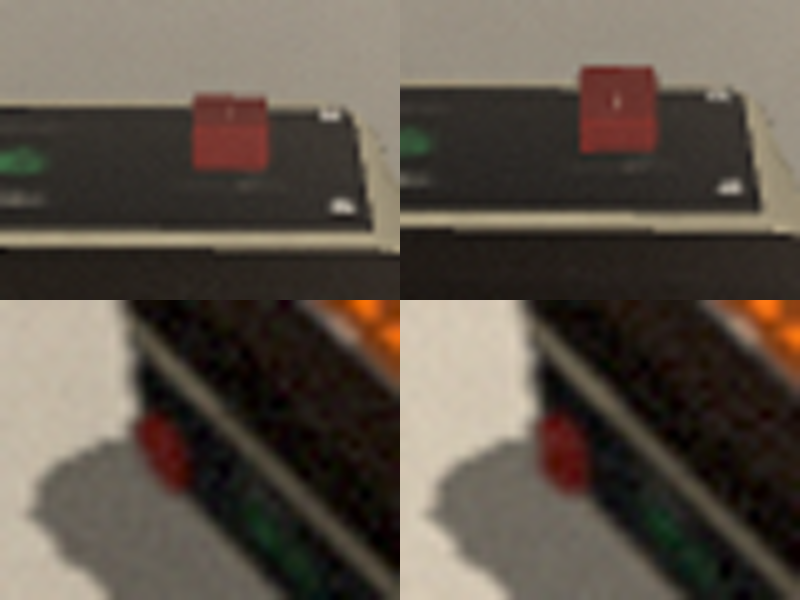

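In the comparison the rocker's face has flipped. It now leans in at the top by about 0.13 rad, and a 0.244 rad swing taken as symmetric would give 0.122, so it is fully on. It also came up against a hard stop at 10 N. The cover is flat and the arm is clear, so I'm handing in.

```bash
python3 -c "
from h import *
print(env.sign_off())"
```

```text
the job is handed in; nothing more can be done
None
```

The cover is shut flat, the rocker's upper half is pressed fully in (on), the arm is withdrawn clear, and the job is handed in; the sign-off gave no verdict.

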